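Aim the curing lamp and start it

TASK

Cure the freshly glued figurine: first tilt the white lamp head level, so that it shines straight down on the figurine. Then twist the orange start knob clockwise all the way to its stop and let go, so that it springs back by itself. Leave the lamp head level, and do not knock or shift the figurine or the other things on the desk.

Things in the scene. Friction and masses are not known exactly. Their poses are not given: they have to be found in the camera images.
- lamp_head (a joint): Tilt of the lamp head about its level hinge: 0 = level, shining straight down; positive = front (ball end) raised, e.g. 0.7 rad; can be moved from -0.4 to 1.0 and has no stop at level. The friction hinge stays where it is left; moving it takes about 2 to 5 N at the ball.
- lamp_ball (a point): Centre of the red ball handle, 24 mm diameter, on a 10 mm thick stem at the front of the lamp head, 200 mm from the hinge. It can be pinched from above along the hinge direction and turns freely enough in the grip to be led along its arc. Its frame turns with the head: y along the hinge, -x from the hinge out to the ball.
- lamp_hinge (a point): Point on the lamp's hinge axis, 180 mm above the table, on top of the post at the far side of the lamp foot. Frame fixed to the lamp: z up, y along the hinge axis; when level the ball lies at -200 mm along x, at the hinge's height. Positive tilt turns about +y.
- lamp: Fixed lamp, left or right of the middle: dark foot plate 200 x 160 x 12 mm (x, y, z), grey post at x = +87 mm, hinge at x = +85 mm, and the white head, 130 mm long, 120 mm wide, 28 mm thick, its middle 100 mm in front of the hinge, violet light underneath. Origin: centre of the underside of the foot, on the table; z up.
- knob (a joint): Angle of the start knob: 0 = rest, 1.2 = its stop, growing clockwise as seen by someone facing the panel (turning about -z of point knob_grip). A spring returns it to 0 when let go; torque about 0.025 N m at rest, 0.1 N m at the stop.
- knob_grip (a point): On the knob axis, 31 mm out from the panel: the place for the TCP. Knob: grey disc 52 mm across, up to 9 mm from the panel; on it an orange bar 44 mm long, 13 mm wide, 9 to 39 mm from the panel, white stripe on its pointer end. Frame turns with it: z out of the panel, x along the bar to the pointer, y across. Pointer at rest 0.6 rad left of straight up the panel, at the stop 0.6 rad right.
- control: Fixed blue control box, left or right of the middle. Its black panel, 150 mm along the slope, 140 mm wide, faces -x and lies 35 degrees from horizontal, so the knob axis leans 35 degrees from vertical towards -x. Origin: on the table under the panel centre, z up, x to the rear; the knob axis meets the panel 75 mm above it. 120 mm tall at the rear.
- figurine: Small green figurine with a red cape, 85 mm tall on a 40 mm round black base, loose, standing on the lamp's foot under the head. Origin: centre of its underside, z up.
- pot_blue: Loose paint pot, 34 mm diameter, 42 mm tall, blue label, on the table beside the lamp. Origin: centre of its underside.
- pot_yellow: Loose paint pot, 34 mm diameter, 42 mm tall, yellow label, on the table beside the control box. Origin: centre of its underside.
- glue: White glue bottle with red cap, 50 mm diameter, 160 mm tall, loose, at the far side. Origin: centre of its underside.
- brush_cup: Blue ceramic cup of 76 mm diameter with brushes, 235 mm tall in all, loose, on the right. Origin: centre of its underside.
- palette: Round white palette with paint blobs, 100 mm diameter, 9 mm thick, loose, on the left. Origin: centre of its underside.
- paint_brush: Flat brush, 190 mm long, lying loose on the left. Origin: middle of its underside, x along the handle.
- thinner: Amber bottle, 60 mm diameter, 130 mm tall, loose, on the right. Origin: centre of its underside.

How it is judged:
On the way, in this order (a step that is already met when the one before it is completed fails the run):
1. the lamp head is level within 0.11 rad (about 6 degrees) (value of joint lamp_head between -0.11 and 0.11 rad), for 0.2 s.
2. with the lamp head level, the knob is turned to its stop (beyond 1.1 of 1.2 rad) (all of step 1 and value of joint knob above 1.1 rad), for 0.1 s.
3. the knob has sprung back to rest (below 0.1 rad) (value of joint knob below 0.1 rad), for 0.1 s.
At the end, for the whole second after the job is handed in: the lamp head is level within 0.11 rad (about 6 degrees), the knob is let go and back within 0.1 rad of rest after having been at its stop, and the figurine stands at rest on the lamp's foot (all of step 1 and value of joint knob below 0.1 rad and horizontal distance between figurine and lamp below 0.075 m and linear speed of figurine below 0.02 m/s); the robot touches nothing.
It fails at once if the figurine is shifted by more than 15 mm; another loose thing is shifted by more than 30 mm (distance of figurine from where it was at the start of the episode above 0.015 m or distance of any of pot_blue, pot_yellow, glue, brush_cup, palette, paint_brush, thinner from where it was at the start of the episode above 0.03 m).
It fails at once if the figurine, a pot, a bottle or the brush cup is tipped by more than 0.3 rad (angle between any of figurine, pot_blue, pot_yellow, glue, brush_cup, thinner's own z axis and vertical above 0.3 rad).
It also fails if it takes over 54 s, if anything falls off the work surface, if the arm or the gripper's body presses on something with over 40 N, if the wrist force passes 120 N, or if a joint passes its speed limit or range.

ROBOT

A 6-joint arm with a two-finger parallel gripper is mounted at the origin on the work surface. World frame = base frame: x ahead of the robot, y to its left, z up, the work surface at z = 0. Lengths are in m, angles in rad, forces in N, time in s.
With the tool pointing down it reaches from about 0.375 to 0.9 m from the base axis. Payload 3.1 kg.
Tool frame: the origin (TCP) lies between the finger pads, 19 mm behind the fingertips; this is the grasp point; z points along the fingers, y is the line along which they close (so a half turn about z gives the same grasp; the last joint's range is limited). The gripper opens to 87 mm and grips with 3 to 60 N. Pads are 19 mm wide; open, the fingers measure 117 mm over their backs; the gripper's body (75 mm by 190 mm) begins 51 mm behind the grasp point.
Start: joints at [-1.526, 0.527, 1.433, -0, 1.181, -0.178], TCP at [0.138, -0.61, 0.241] pointing down, gripper open.
Joint ranges: [-3.08, 3.08], [-0.75, 2.2], [0.22, 2.44], [-1.43, 4.57], [0, 2.65], [-2.85, 2.85]. Speed limits (rad/s): [2.79, 2.79, 3.14, 3.14, 3.14, 3.14].

INTERFACE

Orientations are given as a unit quaternion [x, y, z, w].
In Python, from rig import robot gives the robot as it stands.
- The arm moves only by the shell command python3 -m jog 'ROWS' [FORCE]. ROWS is a JSON object of lists of equal length, an entry for each row: "dp": the shift along the tool's x, y, z in mm, a list of three; "delta_rot": the turn, a rotation vector about the tool's x, y, z in rad, a list of three; "gripper": the opening, from -1 (shut) to 1 (fully open). A call has 1 to 12 rows; each row is the pose to reach, as a shift and turn from the pose commanded when the call began, along the tool's axes at that moment; what a row does not reach only later rows make up. A row lasts 1/10 s, in which the tool goes at most 50 mm and 8.59 degrees, less where a joint would pass 70% of its speed; a pose out of reach is approached as far as the arm can. A call with a gripper value outside its range is refused whole. The fingers move at their own pace and stop on an object; FORCE is the grip in N (left out, the last holds). Time passes only in rows, so rows that repeat a pose let the fingers close. It gives the time, the measured TCP pose, the force, the opening and the grip force at its end, in the units of the state.
- robot.get_obs(): the state, without advancing time (a new reading comes with each control period).
- robot.camera(name): name is "side" or "top" or "wrist"; returns the picture (420x560x3 uint8, red, green, blue); there is no depth.
- robot.camera_model(name): a dict with "fx", "fy", "cx", "cy" (pixels), "xyz" and "orientation" of the camera in the world; the wrist camera has in their place "T_tool_cam" (4x4, takes a point from camera to tool coordinates, whose origin is the TCP and whose axes are the flange's). Camera axes: x right, y down, z forward; pixel columns grow to the right and rows downward; lengths in m; the calibration is good to about 2 mm. A picture is of the moment at which its call begins: read the wrist's pose just before it. camera_model takes no time and is no camera call.
- robot.hand_in(): hands the job in; it is judged then, once.
Trained networks look in the newest picture that a camera, given by its name, has taken for a name from the list of things; names that differ only in an ending like _2 or _b are one class to them, and where a whole thing is asked for, a point or a joint stands for the part that bears it (a point fixed in the world has none). Each returns a list of dicts, best first, with "score" (0 to 1); they miss things now and then, are a little off and sometimes report something else, mostly with a low value. They report only what shows in the picture. A call takes as long as a camera call.
- robot.search_frame(name, camera): "rect" ([left, top, right, bottom] in pixels, round what is visible of it).
The state is a dict: "time": time; "q": joint angles; "joint_velocities": joint speeds; "joint_torque": joint torques, N m; "position": TCP position; "tool_rot": TCP orientation; "ft_force": force on the tool from outside, world axes, zero at the start; "moment": the same for the moment, N m; "grip_width": finger opening in m; "grip_force": force on a finger pad.
Only numpy, scipy, OpenCV 4.12 (cv2) and the standard library are available. Lean on these libraries where they do the work, as an engineer would, in place of code of your own. Each camera call takes 0.05 s, during which the arm holds its last target. There are 200 camera calls.

## Working session

There is one attempt and no reset: what is moved stays moved. The work goes in short steps, Python scripts to look and compute and a shell command to move; the robot and the scene stay as the last step left them, time stands still between calls to the robot, and variables do not carry over. Pictures are saved under pics/ and viewed, at most 10 in all, crops included, and the job is handed in when it is done.

```bash
mkdir -p pics; ls; python3 - <<'E'
from rig import robot
import cv2,json
for c in ["top","side"]:
    im=robot.camera(c); cv2.imwrite(f"pics/{c}0.png",im[:,:,::-1])
    print(c,robot.camera_model(c))
    for n in ["lamp_ball","lamp_head","lamp","knob","control","figurine","pot_blue","pot_yellow","glue","brush_cup","thinner"]:
        r=robot.search_frame(n,c)[:2]
        print(n,[( [round(float(v)) for v in d["rect"]],round(d["score"],2)) for d in r])
print(robot.camera_model("wrist"));print(robot.get_obs())
E
```

```text
pics
top {'fx': 414.65644858873515, 'fy': 414.65644858873515, 'cx': 273.1822017838463, 'cy': 212.84581941709757, 'xyz': array([ 0.47646275, -0.00820561,  1.34490587]), 'orientation': array([ 0.70773539, -0.70485605,  0.02802746, -0.03876876])}
lamp_ball [([184, 183, 238, 247], 0.63)]
lamp_head [([182, 187, 240, 246], 0.57)]
lamp [([180, 180, 257, 256], 0.97), ([179, 184, 238, 246], 0.59)]
knob [([348, 203, 358, 224], 0.81)]
control [([327, 182, 383, 236], 0.89), ([184, 182, 237, 249], 0.72)]
figurine []
pot_blue [([183, 210, 190, 221], 0.47), ([260, 145, 278, 161], 0.16)]
pot_yellow [([380, 206, 394, 218], 0.42)]
glue [([262, 143, 279, 165], 0.86)]
brush_cup [([406, 198, 460, 224], 0.66), ([349, 203, 362, 223], 0.43)]
thinner [([416, 259, 444, 279], 0.69)]
side {'fx': 462.8119507786506, 'fy': 462.8119507786506, 'cx': 278.9820119409159, 'cy': 208.09265116597655, 'xyz': array([0.09063267, 0.89211024, 1.16829655]), 'orientation': array([-0.22562778,  0.89820363, -0.3659792 ,  0.09155092])}
lamp_ball [([216, 208, 273, 234], 0.84)]
lamp_head [([218, 204, 273, 242], 0.92)]
lamp [([208, 206
[... 797 characters left out ...]
e': 1.2, 'q': array([-1.52649514e+00,  5.27527970e-01,  1.43268803e+00, -1.57537155e-05,
        1.18137842e+00, -1.78494961e-01]), 'joint_velocities': array([-0.0004767 ,  0.00046983, -0.00095003, -0.00285613,  0.00022307,
       -0.00108957]), 'joint_torque': array([ 1.13175720e-03, -4.40022433e+01, -1.76983953e+01,  6.32404187e-02,
        5.05493442e-02, -2.74905909e-05]), 'position': array([ 0.13812559, -0.60953396,  0.24123501]), 'tool_rot': array([ 9.93801316e-01,  1.11170791e-01, -7.21143105e-06, -1.37087122e-06]), 'ft_force': array([-0.28159633,  0.0326602 , -0.4690694 ]), 'moment': array([ 0.04890662,  0.00702997, -0.0210177 ]), 'grip_force': 0.0, 'grip_width': 0.08737575357434166}
```

```bash
python3 - <<'E'
import cv2,numpy as np
a=cv2.imread("pics/top0.png")[130:290,160:400];b=cv2.imread("pics/side0.png")[120:320,200:350]
cv2.imwrite("pics/topc.png",cv2.resize(a,None,fx=3.3,fy=3.3,interpolation=cv2.INTER_CUBIC))
cv2.imwrite("pics/sidec.png",cv2.resize(b,None,fx=3,fy=3,interpolation=cv2.INTER_CUBIC))
E
```

```text
(no output)
```

View pics/topc.png

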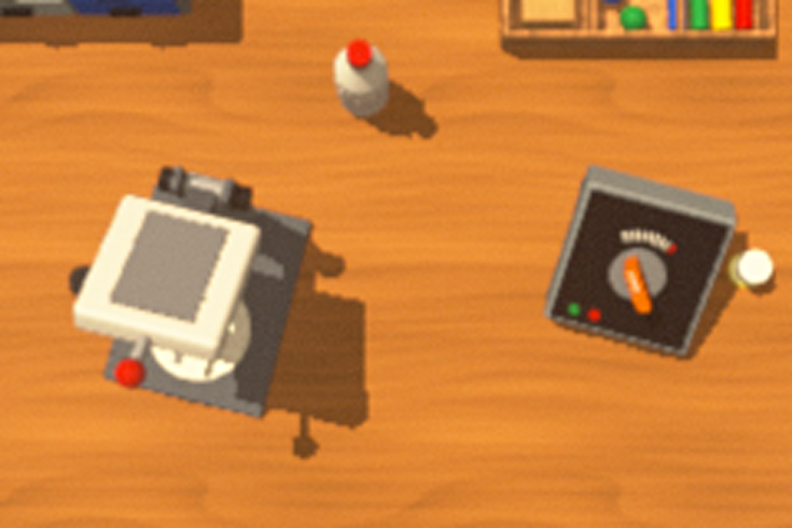

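View pics/sidec.png

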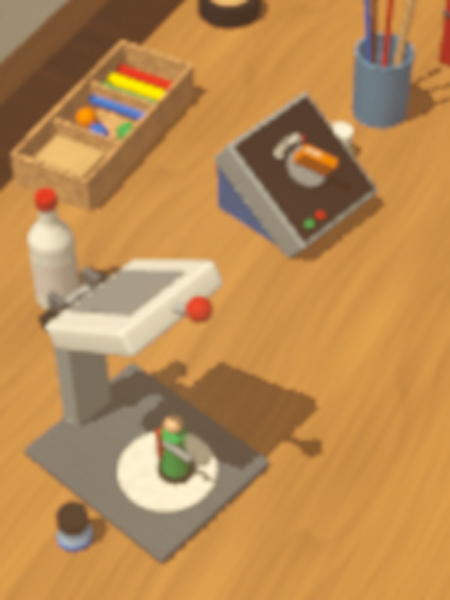

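```bash
cat > h.py <<'E'
import numpy as np,cv2
from rig import robot
from scipy.spatial.transform import Rotation as R
from scipy.optimize import least_squares
def cam(c):
    m=robot.camera_model(c);T=np.eye(4)
    if c=="wrist":
        o=robot.get_obs();W=np.eye(4);W[:3,:3]=R.from_quat(o["tool_rot"]).as_matrix();W[:3,3]=o["position"];T=W@m["T_tool_cam"]
    else: T[:3,:3]=R.from_quat(m["orientation"]).as_matrix();T[:3,3]=m["xyz"]
    return m,T
def proj(c,P):
    m,T=c;p=(np.atleast_2d(P)-T[:3,3])@T[:3,:3]
    return np.c_[m["fx"]*p[:,0]/p[:,2]+m["cx"],m["fy"]*p[:,1]/p[:,2]+m["cy"]]
def blob(im,lo,hi,box):   # RGB image, HSV limits, box l,t,r,b -> centroid
    l,t,r,b=box;h=cv2.cvtColor(im[t:b,l:r],cv2.COLOR_RGB2HSV);k=cv2.inRange(h,np.array(lo),np.array(hi))
    n,_,s,c=cv2.connectedComponentsWithStats(k);i=1+np.argmax(s[1:,4]);return c[i]+[l,t],s[i]
def planar(x,y,yaw,P): return np.atleast_2d(P)@R.from_euler("z",yaw).as_matrix().T+[x,y,0]
def ball(x,y,yaw,t): return planar(x,y,yaw,[.085-.2*np.cos(t),0,.18+.2*np.sin(t)])
s,c=np.sin(np.radians(35)),np.cos(np.radians(35))
def panel(u,v,w): return np.array([u*c-w*s,v,.075+u*s+w*c])  # u up slope, v left, w out
E
python3 - <<'E'
from h import *
C={k:cam(k) for k in("top","side")}
im={k:cv2.imread(f"pics/{k}0.png")[:,:,::-1].copy() for k in C}
B={"top":blob(im["top"],(0,150,100),(6,255,255),(180,225,230,260)),"side":blob(im["side"],(0,150,100),(6,255,255),(245,205,285,240))}
K={"top":blob(im["top"],(8,200,190),(16,255,255),(340,195,365,232)),"side":blob(im["side"],(7,150,150),(16,255,255),(290,160,318,180))}
print(B,K)
tri=lambda D:least_squares(lambda p:np.concatenate([proj(C[k],p)[0]-D[k][0] for k in D]),[.5,0,.2])
r=tri(B);print("ball",r.x,r.fun);r=tri(K);print("knob bar",r.x,r.fun)
t=lambda *p:np.array([[160+(a+.5)/3.3-.5,130+(b+.5)/3.3-.5] for a,b in p]);sd=lambda *p:np.array([[200+(a+.5)/3-.5,120+(b+.5)/3-.5] for a,b in p])
ft=t((107,375),(263,415),(312,222));fs=sd((162,560),(268,464),(27,450))
F=lambda x,y,w:planar(x,y,w,[[-.1,.08,.012],[-.1,-.08,.012],[.1,-.08,.012]])
Fs=lambda x,y,w:planar(x,y,w,[[-.1,.08,.012],[-.1,-.08,.012],[.1,.08,.012]])
g=lambda p:np.concatenate([(proj(C["top"],F(*p[:3]))-ft).ravel(),(proj(C["side"],Fs(*p[:3]))-fs).ravel(),2*(proj(C["top"],ball(*p))-B["top"][0]).ravel(),2*(proj(C["side"],ball(*p))-B["side"][0]).ravel()])
r=least_squares(g,[.5,.2,0,.6]);print("lamp",r.x,r.fun.round(1),ball(*r.x),"level",ball(*r.x[:3],0))
cr=t((594,187),(735,217),(688,352),(550,317))
Q=np.array([panel(a*.075,b*.07,0) for a,b in((1,1),(1,-1),(-1,-1),(-1,1))])
g=lambda p:np.concatenate([(proj(C["top"],planar(*p,Q))-cr).ravel()*.5]+[2*(proj(C[k],planar(*p,panel(0,0,.030)))[0]-K[k][0]) for k in K])
r=least_squares(g,[.5,-.2,0]);print("control",r.x,r.fun.round(1),planar(*r.x,panel(0,0,.031)))
E
```

```text
{'top': (array([198.95081967, 242.44262295]), array([15, 14,  9,  8, 61], dtype=int32)), 'side': (array([265.51219512, 222.17073171]), array([17, 14,  8,  7, 41], dtype=int32))} {'top': (array([353.15217391, 216.91304348]), array([10, 13,  7, 17, 46], dtype=int32)), 'side': (array([304.77333333, 172.96      ]), array([ 8,  8, 15, 10, 75], dtype=int32))}
ball [0.50086095 0.1969232  0.29059258] [-0.13279485 -0.29924355  0.32879797  0.03963666]
knob bar [ 0.5853826  -0.22987735  0.09283134] [-0.25471664 -0.59674982  0.75300196  0.05162347]
lamp [ 0.5792348   0.17721617 -0.24458274  0.59030591] [-2.   0.6 -1.2  0.8 -0.4 -0.8 -0.  -0.7  1.  -1.9 -1.2 -1.4 -0.3 -0.3
  0.9 -0.2] [[0.50049598 0.19686775 0.29132304]] level [[0.46765738 0.20506359 0.18      ]]
control [ 0.60103045 -0.23211209 -0.24329417] [-1.4 -0.8  0.2  0.3 -0.4  0.5 -1.1  0.4 -1.  -0.9  1.7 -2. ] [[ 0.58377323 -0.22782866  0.10039371]]
```

```bash
cat >> h.py <<'E'
def delta(p,Rm):   # target TCP pose -> dp mm, rotvec in current tool axes
    o=robot.get_obs();A=R.from_quat(o["tool_rot"]);d=A.inv().apply(np.array(p)-o["position"])*1000
    print("dp",d.round(1),"rot",(A.inv()*R.from_matrix(Rm)).as_rotvec().round(3))
def down(a): return np.array([[np.cos(a),np.sin(a),0],[np.sin(a),-np.cos(a),0],[0,0,-1]])
E
python3 - <<'E'
from h import *
delta([.45,-.25,.42],down(-.245))
E
```

```text
dp [ 383.6 -281.7 -178.8] rot [-0.     0.     0.468]
```

```bash
python3 -m jog '{"dp":[[384,-282,-179],[384,-282,-179],[384,-282,-179],[384,-282,-179],[384,-282,-179],[384,-282,-179],[384,-282,-179],[384,-282,-179],[384,-282,-179],[384,-282,-179],[384,-282,-179],[384,-282,-179]],"delta_rot":[[0,0,0.468],[0,0,0.468],[0,0,0.468],[0,0,0.468],[0,0,0.468],[0,0,0.468],[0,0,0.468],[0,0,0.468],[0,0,0.468],[0,0,0.468],[0,0,0.468],[0,0,0.468]],"gripper":[1,1,1,1,1,1,1,1,1,1,1,1]}'
python3 - <<'E'
from h import *
delta([.47,.17,.40],down(-.245))
E
```

```text
time: 2.4
position: [0.4512, -0.2486, 0.421]
tool_rot: [0.993, -0.121, 0.001, 0.001]
ft_force: [-1.2, -0.2, -0.3]
grip_width: 0.0866
grip_force: 0.0
dp [ -81.9 -410.9   20.4] rot [ 0.001 -0.001  0.003]
```

```bash
python3 -m jog '{"dp":[[-82,-411,20],[-82,-411,20],[-82,-411,20],[-82,-411,20],[-82,-411,20],[-82,-411,20],[-82,-411,20],[-82,-411,20],[-82,-411,20],[-82,-411,20],[-82,-411,20]],"delta_rot":[[0,0,0],[0,0,0],[0,0,0],[0,0,0],[0,0,0],[0,0,0],[0,0,0],[0,0,0],[0,0,0],[0,0,0],[0,0,0]],"gripper":[1,1,1,1,1,1,1,1,1,1,1]}'
python3 - <<'E'
from h import *
C=cam("wrist");im=robot.camera("wrist");cv2.imwrite("pics/w1.png",im[:,:,::-1])
print(proj(C,ball(.5792,.1772,-.2446,.59)),robot.search_frame("lamp_ball","wrist"))
print(blob(im,(0,150,100),(6,255,255),(0,0,560,420)))
delta([.5005,.1969,.291],down(-.245))
E
```

```text
time: 3.5
position: [0.4705, 0.1675, 0.3994]
tool_rot: [0.992, -0.123, -0.001, 0.001]
ft_force: [0.5, -0.3, -0.1]
grip_width: 0.0871
grip_force: 0.0
[[232.68262382 186.34864041]] [{'rect': [160.6, 0.0, 306.1, 203.9], 'score': 0.75}]
(array([233.15490798, 189.42944785]), array([219, 176,  29,  28, 652], dtype=int32))
dp [ 21.6 -36.4 108.8] rot [ 0.001  0.001 -0.003]
```

View pics/w1.png

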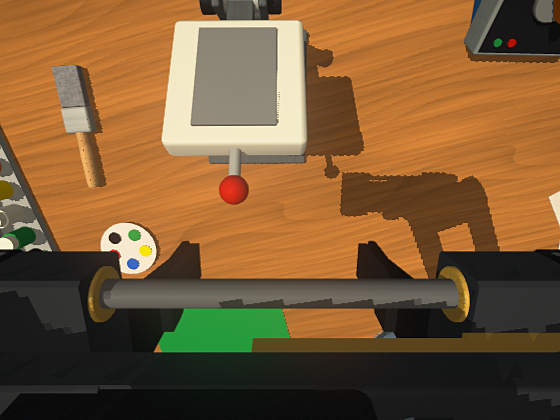

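```bash
python3 -m jog '{"dp":[[20,-36,15],[20,-36,50],[20,-36,85],[20,-36,109],[20,-36,109],[20,-36,109],[20,-36,109],[20,-36,109],[20,-36,109],[20,-36,109],[20,-36,109],[20,-36,109]],"delta_rot":[[0,0,0],[0,0,0],[0,0,0],[0,0,0],[0,0,0],[0,0,0],[0,0,0],[0,0,0],[0,0,0],[0,0,0],[0,0,0],[0,0,0]],"gripper":[1,1,1,1,1,-1,-1,-1,-1,-1,-1,-1]}' 10
python3 - <<'E'
from h import *
o=robot.get_obs();p=o["position"];t=np.arcsin((p[2]-.18)/.2);print(p,t,planar(.5792,.1772,-.2446,[.085-.2*np.cos(t),0,0]))
delta([.4677,.2051,.18],down(-.245))
im=robot.camera("wrist");print(blob(im,(0,150,100),(6,255,255),(180,100,380,420)))
im=robot.camera("side");print(blob(im,(0,150,100),(6,255,255),(245,205,285,240)))
E
```

```text
time: 4.8
position: [0.4987, 0.1991, 0.2914]
tool_rot: [0.993, -0.122, 0.0, -0.0]
ft_force: [-0.5, -0.2, 0.9]
grip_width: 0.039
grip_force: 0.0
[0.49866964 0.19911603 0.29138438] 0.5906751374152461 [[0.50050141 0.19684299 0.        ]]
dp [-31.5   1.7 111.4] rot [-0. -0. -0.]
(array([281.54104046, 267.09248555]), array([ 78, 153,  47,  25, 865], dtype=int32))
(array([267.625 , 223.4375]), array([20, 16,  6,  5, 16], dtype=int32))
```

```bash
python3 -m jog '{"dp":[[0,0,0],[0,0,0],[0,0,0],[0,0,0],[0,0,0]],"delta_rot":[[0,0,0],[0,0,0],[0,0,0],[0,0,0],[0,0,0]],"gripper":[-1,-1,-1,-1,-1]}' 10
python3 - <<'E'
from h import *
delta([.4677,.2051,.18],down(-.245))
for t in np.linspace(.59,0,11): print(np.round([-200*(np.cos(t)-np.cos(.59)),200*(np.sin(.59)-np.sin(t))]),end=" ")
E
```

```text
time: 5.4
position: [0.4982, 0.1977, 0.2911]
tool_rot: [0.993, -0.122, -0.001, 0.002]
ft_force: [-1.9, -4.6, 1.8]
grip_width: 0.0231
grip_force: 10.0
dp [-3.140e+01 -1.000e-01  1.111e+02] rot [0.003 0.001 0.   ]
[-0.  0.] [-6. 10.] [-12.  20.] [-17.  31.] [-21.  42.] [-25.  53.] [-28.  65.] [-31.  76.] [-32.  88.] [-33.  99.] [-34. 111.]
```

```bash
python3 -m jog '{"dp":[[-6,1.5,10],[-12,1.5,20],[-17,1.5,31],[-21,1.5,42],[-25,1.5,53],[-28,1.5,65],[-30,1.5,76],[-31,1.5,88],[-32,1.5,99],[-32,1.5,110],[-32,1.5,110],[-32,1.5,110]],"delta_rot":[[0,0,0],[0,0,0],[0,0,0],[0,0,0],[0,0,0],[0,0,0],[0,0,0],[0,0,0],[0,0,0],[0,0,0],[0,0,0],[0,0,0]],"gripper":[-1,-1,-1,-1,-1,-1,-1,-1,-1,-1,-1,-1]}' 10
python3 - <<'E'
from h import *
for k in ("side","top"):
    im=robot.camera(k);cv2.imwrite(f"pics/{k}1.png",im[:,:,::-1])
a=cv2.imread("pics/side1.png")[150:320,180:330]
cv2.imwrite("pics/s1c.png",cv2.resize(a,None,fx=3,fy=3,interpolation=cv2.INTER_CUBIC))
E
```

```text
time: 6.6
position: [0.4658, 0.2055, 0.18]
tool_rot: [0.992, -0.122, -0.002, 0.0]
ft_force: [-4.2, 1.0, -3.6]
grip_width: 0.023
grip_force: 10.0
```

View pics/s1c.png

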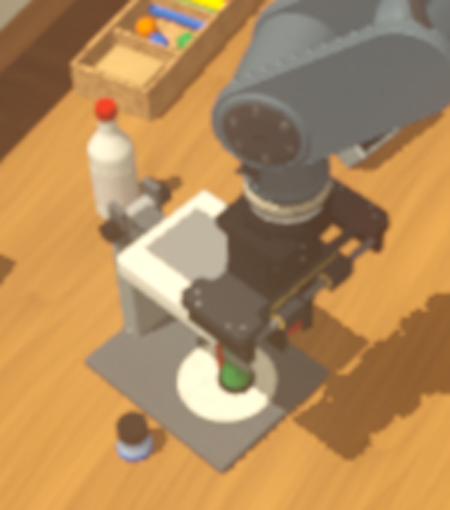

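```bash
python3 -m jog '{"dp":[[1,0,0],[1,0,0],[1,0,0],[1,0,0],[1,0,0],[1,0,0],[1,0,0],[1,0,-40],[1,0,-80],[1,0,-120],[0,0,-160],[0,0,-200]],"delta_rot":[[0,0,0],[0,0,0],[0,0,0],[0,0,0],[0,0,0],[0,0,0],[0,0,0],[0,0,0],[0,0,0],[0,0,0],[0,0,0],[0,0,0]],"gripper":[0.6,0.6,0.6,0.6,0.6,0.6,0.6,0.6,0.6,0.6,0.6,0.6]}'
python3 - <<'E'
from h import *
C={k:cam(k) for k in("side","wrist")};D={}
im=robot.camera("side");cv2.imwrite("pics/side2.png",im[:,:,::-1])
pb=ball(.5792,.1772,-.2446,0);q={k:proj(C[k],pb)[0] for k in C};print(q)
x,y=q["side"].astype(int);D["side"]=blob(im,(0,150,100),(6,255,255),(x-15,y-15,x+15,y+15));print(D)
im=robot.camera("wrist");cv2.imwrite("pics/w2.png",im[:,:,::-1]);x,y=q["wrist"].astype(int)
D["wrist"]=blob(im,(0,150,100),(6,255,255),(x-30,y-30,x+30,y+30));print(D)
r=least_squares(lambda p:np.concatenate([proj(C[k],p)[0]-D[k][0] for k in D]),[.5,0.2,.2]);print(r.x,r.fun,"tilt",np.arcsin((r.x[2]-.18)/.2))
n=planar(0,0,-.2433,np.array([[0,0,0]]));Z=R.from_euler("z",-.2433).as_matrix()
u=Z@[c,0,s];v=Z@[0,1,0];w=Z@[-s,0,c]
xk=np.cos(.6)*u+np.sin(.6)*v;Rk=np.c_[xk,np.cross(-w,xk),-w]
np.save("Rk.npy",Rk)
delta(planar(.6010,-.2321,-.2433,panel(0,0,.15))[0],Rk)
E
```

```text
time: 7.9
position: [0.4668, 0.2053, 0.3829]
tool_rot: [0.992, -0.122, 0.0, 0.0]
ft_force: [1.3, 0.2, -0.8]
grip_width: 0.0697
grip_force: 0.0
{'side': array([275.86605427, 256.04530002]), 'wrist': array([277.69896399, 187.05138564])}
{'side': (array([275.58536585, 255.97560976]), array([12, 12,  8,  7, 41], dtype=int32))}
{'side': (array([275.58536585, 255.97560976]), array([12, 12,  8,  7, 41], dtype=int32)), 'wrist': (array([280.41860465, 193.11960133]), array([ 24,  27,  20,  19, 301], dtype=int32))}
[0.46213346 0.20416725 0.18487727] [ 2.21613806 -0.52805406 -0.73231067 -0.56804476] tilt 0.02438876213881071
dp [144.7 394.6 189.1] rot [-0.184  0.579 -0.585]
```

```bash
python3 -m jog '{"dp":[[15,50,0],[30,100,10],[50,150,30],[145,395,189],[145,395,189],[145,395,189],[145,395,189],[145,395,189],[145,395,189],[145,395,189],[145,395,189],[145,395,189]],"delta_rot":[[0,0,0],[0,0,0],[-0.184,0.579,-0.585],[-0.184,0.579,-0.585],[-0.184,0.579,-0.585],[-0.184,0.579,-0.585],[-0.184,0.579,-0.585],[-0.184,0.579,-0.585],[-0.184,0.579,-0.585],[-0.184,0.579,-0.585],[-0.184,0.579,-0.585],[-0.184,0.579,-0.585]],"gripper":[0.6,0.6,0.6,0.6,0.6,0.6,0.6,0.6,0.6,0.6,0.6,0.6]}'
python3 - <<'E'
from h import *
o=robot.get_obs();print(o["q"].round(2))
C=cam("wrist");im=robot.camera("wrist");cv2.imwrite("pics/w3.png",im[:,:,::-1])
for h in (.009,.031,.039):print(proj(C,planar(.6010,-.2321,-.2433,panel(0,0,h))))
Q=np.array([panel(a*.075,b*.07,0) for a,b in((1,1),(1,-1),(-1,-1),(-1,1))]);print(proj(C,planar(.6010,-.2321,-.2433,Q)))
print(robot.search_frame("knob","wrist"),blob(im,(8,180,150),(16,255,255),(200,100,360,320)))
delta(planar(.6010,-.2321,-.2433,panel(0,0,.15))[0],np.load("Rk.npy"))
E
```

```text
time: 9.2
position: [0.513, -0.15, 0.2218]
tool_rot: [0.942, 0.169, 0.268, 0.113]
ft_force: [0.1, -0.2, 0.1]
grip_width: 0.0694
grip_force: 0.0
[-0.61  0.33  2.1   0.95  0.26 -0.26]
[[328.8515194  221.89211247]]
[[331.81684238 229.29018598]]
[[332.99755889 232.23591148]]
[[315.99440041 120.44326581]
 [425.30830443 198.88264069]
 [337.65896568 302.40108147]
 [234.97777306 238.38182734]]
[{'rect': [302.9, 200.1, 356.9, 251.9], 'score': 0.69}] (array([254.12478007, 162.72756703]), array([    0,     0,   160,   178, 14209], dtype=int32))
dp [-29.6  48.6  28.9] rot [-0.02   0.013 -0.01 ]
```

View pics/w3.png

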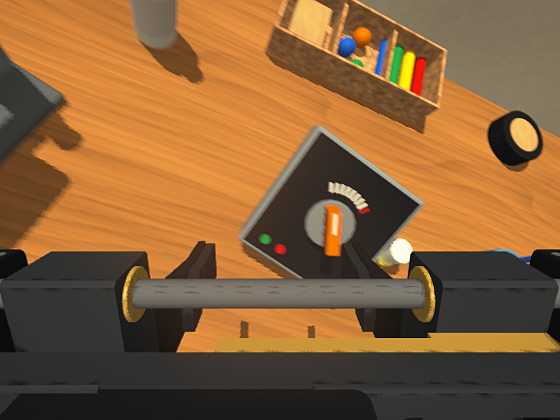

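```bash
python3 -m jog '{"dp":[[-30,49,29],[-30,49,29],[-30,49,29],[-30,49,29],[-30,49,29],[-30,49,29],[-30,49,29],[-30,49,29]],"delta_rot":[[-0.02,0.013,-0.01],[-0.02,0.013,-0.01],[-0.02,0.013,-0.01],[-0.02,0.013,-0.01],[-0.02,0.013,-0.01],[-0.02,0.013,-0.01],[-0.02,0.013,-0.01],[-0.02,0.013,-0.01]],"gripper":[0.6,0.6,0.6,0.6,0.6,0.6,0.6,0.6]}'
python3 - <<'E'
from h import *
o=robot.get_obs();print(o["q"].round(2))
C=cam("wrist");im=robot.camera("wrist");cv2.imwrite("pics/w4.png",im[:,:,::-1])
P=(.6010,-.2321,-.2433)
for h in (.009,.031,.039):print(proj(C,planar(*P,panel(0,0,h))))
x,y=proj(C,planar(*P,panel(0,0,.039)))[0].astype(int)
Q=np.array([panel(a*.075,b*.07,0) for a,b in((1,1),(1,-1),(-1,-1),(-1,1))]);print(proj(C,planar(*P,Q)))
cv2.imwrite("pics/w4c.png",cv2.resize(cv2.imread("pics/w4.png")[60:285,120:420],None,fx=2.66,fy=2.66,interpolation=cv2.INTER_CUBIC))
delta(planar(*P,panel(0,0,.15))[0],np.load("Rk.npy"))
E
```

```text
time: 10.1
position: [0.5185, -0.2092, 0.2001]
tool_rot: [0.938, 0.172, 0.276, 0.123]
ft_force: [-0.1, -0.3, -0.2]
grip_width: 0.0697
grip_force: 0.0
[-0.73  0.41  2.08  1.24  0.29 -0.66]
[[278.83473619 204.95557932]]
[[278.86696653 211.61962062]]
[[278.87994894 214.30390429]]
[[261.76953823  89.74974875]
 [385.60073925 179.98885175]
 [293.04151387 296.50053293]
 [176.16522304 224.13372231]]
dp [-2.6  0.9  1.5] rot [-0.    -0.005  0.005]
```

View pics/w4c.png

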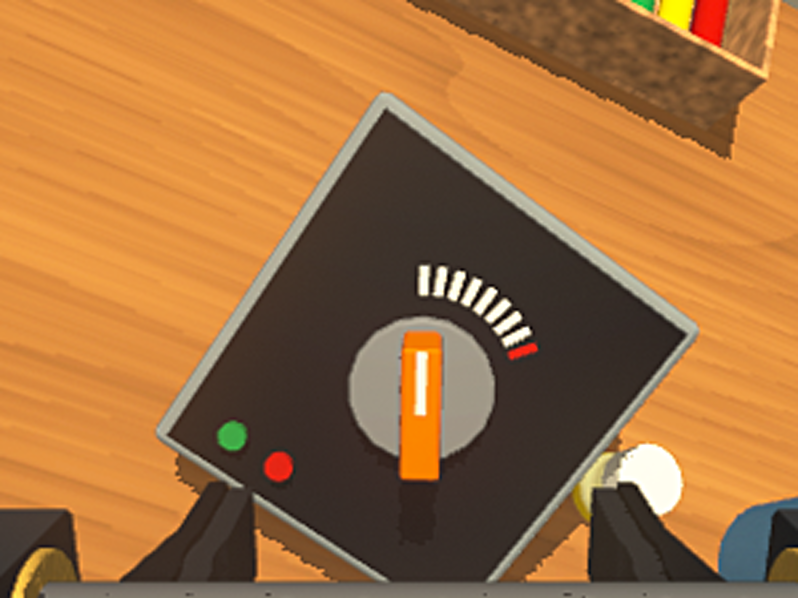

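```bash
python3 -m jog '{"dp":[[-3,1,10],[-3,1,25],[-3,1,40],[-3,1,55],[-3,1,70],[-3,1,85],[-3,1,95],[-3,1,105],[-3,1,112],[-3,1,117],[-3,1,117],[-3,1,117]],"delta_rot":[[0,-0.005,0.005],[0,-0.005,0.005],[0,-0.005,0.005],[0,-0.005,0.005],[0,-0.005,0.005],[0,-0.005,0.005],[0,-0.005,0.005],[0,-0.005,0.005],[0,-0.005,0.005],[0,-0.005,0.005],[0,-0.005,0.005],[0,-0.005,0.005]],"gripper":[0.6,0.6,0.6,0.6,0.6,0.6,0.6,0.6,0.6,0.6,0.6,0.6]}'
python3 - <<'E'
from h import *
o=robot.get_obs();print(o["q"].round(2))
delta(planar(.6010,-.2321,-.2433,panel(0,0,.033))[0],np.load("Rk.npy"))
E
```

```text
time: 11.35
position: [0.5817, -0.2278, 0.1031]
tool_rot: [0.939, 0.169, 0.274, 0.123]
ft_force: [-0.4, 0.1, 0.0]
grip_width: 0.0698
grip_force: 0.0
[-0.66  0.66  1.98  1.86  0.25 -1.25]
dp [ 0.3 -0.3  1.4] rot [-0.     0.001 -0.001]
```

```bash
python3 -m jog '{"dp":[[0,0,1],[0,0,1],[0,0,1],[0,0,1],[0,0,1],[0,0,1],[0,0,1],[0,0,1],[0,0,1],[0,0,1],[0,0,1],[0,0,1]],"delta_rot":[[0,0,0],[0,0,0],[0,0,0],[0,0,0],[0,0,0],[0,0,0],[0,0,0],[0,0,0],[0,0,0],[0,0,0],[0,0,0],[0,0,0]],"gripper":[-1,-1,-1,-1,-1,-1,-1,-1,-1,-1,-1,-1]}' 25
python3 - <<'E'
from h import *
o=robot.get_obs();print(o["moment"],o["ft_force"])
delta(planar(.6010,-.2321,-.2433,panel(0,0,.033))[0],np.load("Rk.npy"))
E
```

```text
time: 12.55
position: [0.5818, -0.2266, 0.1017]
tool_rot: [0.939, 0.169, 0.274, 0.122]
ft_force: [0.2, 5.1, -2.1]
grip_width: 0.0126
grip_force: 25.0
[0.81966467 0.38591632 0.27445995] [ 0.1886628   5.05788275 -2.0851738 ]
dp [0.5 1.2 0.3] rot [-0.003  0.001 -0.001]
```

```bash
python3 -m jog '{"dp":[[0,-1.3,0],[0,-1.3,0],[0,-1.3,0],[0,-1.3,0],[0,-1.3,0],[0,-1.3,0],[0,-1.3,0],[0,-1.3,0],[0,-1.3,0],[0,-1.3,0],[0,-1.3,0],[0,-1.3,0]],"delta_rot":[[0,0,0.1],[0,0,0.2],[0,0,0.3],[0,0,0.4],[0,0,0.5],[0,0,0.62],[0,0,0.74],[0,0,0.86],[0,0,0.98],[0,0,1.1],[0,0,1.19],[0,0,1.2]],"gripper":[-1,-1,-1,-1,-1,-1,-1,-1,-1,-1,-1,-1]}' 25
python3 - <<'E'
from h import *
o=robot.get_obs();print(o["moment"],o["ft_force"],o["q"].round(2))
delta(planar(.6010,-.2321,-.2433,panel(0,0,.033))[0],np.load("Rk.npy"))
E
```

```text
time: 13.75
position: [0.5816, -0.2273, 0.1017]
tool_rot: [0.87, -0.391, 0.295, -0.053]
ft_force: [-1.3, 1.3, 0.0]
grip_width: 0.0126
grip_force: 25.0
[0.0147474  0.51275817 0.01888936] [-1.26279074  1.32362126  0.00204655] [-0.66  0.67  1.98  1.88  0.24 -0.07]
dp [ 0.9 -0.6  0.3] rot [ 0.002  0.002 -1.201]
```

```bash
python3 -m jog '{"dp":[[0,0,0],[0,0,0],[0,0,0]],"delta_rot":[[0,0,0.02],[0,0,0.02],[0,0,0.02]],"gripper":[-1,-1,-1]}' 25
python3 - <<'E'
from h import *
im=robot.camera("wrist");cv2.imwrite("pics/w5.png",im[:,:,::-1])
print(robot.get_obs()["moment"])
E
```

```text
time: 14.05
position: [0.5817, -0.2273, 0.1017]
tool_rot: [0.866, -0.399, 0.295, -0.056]
ft_force: [-2.3, 0.5, 0.4]
grip_width: 0.0128
grip_force: 25.0
[-0.17754601  0.71943024 -0.15679849]
```

View pics/w5.png

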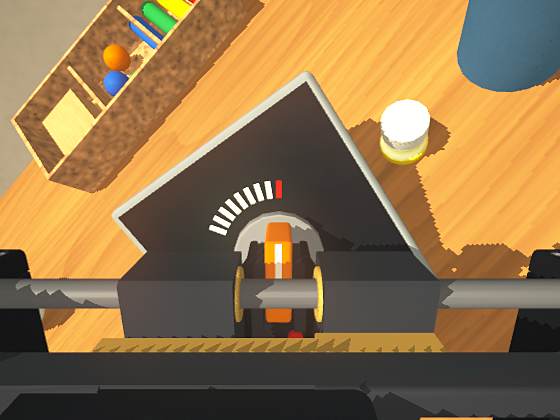

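```bash
python3 -m jog '{"dp":[[0,0,0],[0,0,0],[0,0,0],[0,0,0],[0,0,0],[0,0,0],[0,0,0],[0,0,0],[0,0,0],[0,0,0],[0,0,0],[0,0,0]],"delta_rot":[[0,0,0],[0,0,0],[0,0,0],[0,0,0],[0,0,0],[0,0,0],[0,0,0],[0,0,0],[0,0,0],[0,0,0],[0,0,0],[0,0,0]],"gripper":[1,1,1,1,1,1,1,1,1,1,1,1]}'
python3 -m jog '{"dp":[[0,0,-10],[0,0,-25],[0,0,-40],[0,0,-55],[0,0,-70],[0,0,-85],[0,0,-100],[0,0,-115],[0,0,-130],[0,0,-130],[0,0,-130],[0,0,-130]],"delta_rot":[[0,0,0],[0,0,0],[0,0,0],[0,0,0],[0,0,0],[0,0,0],[0,0,0],[0,0,0],[0,0,0],[0,0,0],[0,0,0],[0,0,0]],"gripper":[1,1,1,1,1,1,1,1,1,1,1,1]}'
python3 - <<'E'
from h import *
w=robot.camera("wrist")[60:285,120:420,::-1];s_=robot.camera("side")[120:320,200:350,::-1]
cv2.imwrite("pics/end.png",np.hstack([cv2.resize(w,(480,360)),cv2.resize(s_,(270,360))]))
E
```

```text
time: 15.3
position: [0.582, -0.2269, 0.1018]
tool_rot: [0.866, -0.399, 0.295, -0.056]
ft_force: [0.6, -0.7, -0.5]
grip_width: 0.0867
grip_force: 0.0
time: 16.5
position: [0.5099, -0.209, 0.2079]
tool_rot: [0.866, -0.4, 0.295, -0.056]
ft_force: [0.0, 0.3, -0.7]
grip_width: 0.087
grip_force: 0.0
```

View pics/end.png

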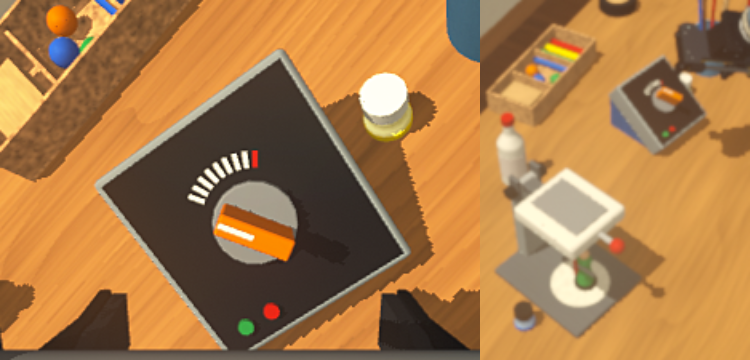

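The knob is back at rest: its pointer at about (215,222) lines up with the first tick. The lamp head is level, with the figurine standing under it and the gripper clear of everything.

```bash
python3 -c "
from rig import robot
print(robot.hand_in())"
```

```text
the job is handed in; nothing more can be done
None
```

The job is handed in: the lamp head is level, the knob was turned to its stop, released and sprang back to rest, and the figurine and the other things I could see in the last pictures had not visibly moved; the hand-in gave no verdict.

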